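# Set the bench magnifier to its working height with a setting gauge

## Task

Set the bench magnifier to its working height with the taller of the two setting gauges: stand that gauge, released, with its column on the white square marked on the granite while the arm is still raised, then lower the arm gently by its ball knob until its foot just touches the top of the column. Then draw the gauge out and stand it upright back on the rubber mat, leaving the friction-held arm at the height you set. Leave the short gauge and the brass flange under the lens where they are.

Things in the scene. Friction and masses are not known exactly. Their poses are not given: they have to be found in the camera images.
- setting_spot (a point): Centre of the white square outline (36 mm) on the fixed black granite base (480 x 220 mm), at its surface, 25 mm above the table. Axes: x towards the arm's hinge (within 20 degrees of world x), y left, z up. The granite reaches 170 mm to -x, 310 to +x, 110 to each side. The hinge axis is at x 240, z 115 mm, along y; the arm moves in the plane y = 0.
- knob (a point): Centre of the 32 mm black ball knob on the white arm's free end; in the arm's frame 240 mm from the hinge (to -x) and 28 above. The counterweighted arm stays where released; friction takes 3 to 4 N here. It starts raised 23 to 39 degrees, can sink 17 below level. The lug under the knob is 18 mm wide, 22 mm below its centre; the lens ring (118 mm) begins 31 mm behind.
- magnifier: The magnifier arm; its origin is the lowest point of its steel foot, a round-nosed pin 14 mm thick and 13 mm long under the arm's free end: in the arm's frame 240 mm from the hinge (to -x) and 15 mm below it (43 mm under the knob's centre). Level arm: this point is over the square's centre, 100 mm above the granite. Axes are the arm's own: equal to setting_spot's when level.
- tall_grip (a point): Centre of the black grip block of the TALL gauge (loose, 0.3 to 0.6 kg, weight mostly in this block): an aluminium foot bar 170 x 40 x 12 mm, at one end a column 30 x 30 mm, 100 mm high overall, at the other this grip, 36 mm along the bar, 24 across, top at 70 mm. This point is 41 mm above the underside. Axes: x along the bar to the column, z up; column axis 130 mm away at +x.
- tall_top (a point): Centre of the top face of the tall gauge's column, 100 mm above the gauge's underside, same axes as tall_grip.
- tall_gauge: The tall gauge as a whole; origin at the centre of the underside of its foot bar, x from grip to column, z up (upright when z is vertical).
- short_grip (a point): Centre of the grip block of the SHORT gauge, which looks the same but for a column only 70 mm high. A bystander: not to be moved.
- mat: Black rubber mat, fixed, 300 (x) x 250 (y) x 4 mm; origin at the centre of its underside. Both gauges start on it side by side, about 130 mm apart, roughly parallel, grips towards the robot.
- flange: Brass flange, 68 mm diameter, 20 mm high, lying loose on the granite under the lens, about 90 mm behind the square towards the hinge. A bystander. Origin at the centre of its underside.
Not all that is in view belongs to the job. What is shaped like the tall_gauge but orange, purple or turquoise is not meant.

How it is judged:
By the outcome, as a careful person would: the job done as asked, in the order asked, and still so for the second after the job is handed in, with the robot touching nothing.
It also fails if it takes over 72 s, if anything falls off the work surface, if the arm or the gripper's body presses on something with over 40 N, if the wrist force passes 120 N, or if a joint passes its speed limit or range.

## Robot

A 7-joint arm with a two-finger parallel gripper is mounted at the origin on the work surface. World frame = base frame: x ahead of the robot, y to its left, z up, the work surface at z = 0. Lengths are in m, angles in rad, forces in N, time in s.
With the tool pointing down it reaches from about 0.425 to 1.025 m from the base axis. Payload 9.4 kg.
Tool frame: the origin (TCP) lies at the very end of the fingers, on their centre line; the grasp point (between the pads) lies 19 mm behind it; x points along the fingers, y is the direction in which the jaws open and shut, and the axes are right-handed (so a half turn about x gives the same grasp; the last joint's range is limited). The gripper opens to 85 mm and grips with 20 to 120 N. Pads are 22 mm wide; open, the fingers measure 114 mm over their backs; the gripper's body (76 mm by 85 mm) begins 54 mm behind the grasp point. The pads swing forward as they close: fully open they stand 13 mm farther back than shut.
Start: joints at [-1.392, 0.599, -0.003, 1.599, 0.002, 0.943, -0.08], TCP at [0.183, 0.701, 0.231] pointing down, gripper open.
Joint ranges: [-2.57, 2.57], [-0.35, 1.97], [-1.29, 1.29], [0.11, 2.56], [-1.05, 4.19], [0.11, 1.86], [-2.63, 2.63]. Speed limits (rad/s): [2.22, 2.22, 3.01, 3.01, 3.14, 3.14, 3.14].

## Interface

Orientations are given as [roll, pitch, yaw] about the fixed x, y, z axes, in that order (R = Rz(yaw) Ry(pitch) Rx(roll)).
In Python, from workcell import observe, grab_frame, get_calibration, close_job gives the robot as it stands.
- The arm moves only by the tool apply_moves, never from a script. Its arguments are lists of equal length, an entry for each row: "delta_pos": the shift along the world's x, y, z in mm, a list of three; "dr": the turn, a rotation vector about the world's x, y, z in degrees, a list of three; "jaw": the finger opening in mm, from 0 to 85.4. In form: {"delta_pos": [[dx, dy, dz], ...], "dr": [[wx, wy, wz], ...], "jaw": [jaw, ...]}. A call has 1 to 8 rows; each row is the pose to reach, as a shift and turn from the pose measured when the call began; what a row does not reach only later rows make up. A row lasts 1/12 s, in which the tool goes at most 41.7 mm and 7.16 degrees, less where a joint would pass 70% of its speed; a pose out of reach is approached as far as the arm can. A call with a gripper value outside its range is refused whole. The fingers move at their own pace and stop on an object; the grip force is fixed at half the most. Time passes only in rows, so rows that repeat a pose let the fingers close. It gives the time, the measured TCP pose, the force and the opening at its end, in the units of the state.
- observe(): the state, without advancing time (a new reading comes with each control period).
- grab_frame(name): name is "scene" or "top" or "wrist"; returns the picture (480x640x3 uint8, red, green, blue); there is no depth.
- get_calibration(name): a dict with "fovy" (degrees; the focal length in pixels is half the picture's height over the tangent of half this angle, whatever the lens; pixels are square), "cx", "cy" (the principal point, pixels), "pose" (4x4, takes a point from camera to world coordinates). Camera axes: x right, y down, z forward; pixel columns grow to the right and rows downward; lengths in m; the calibration is good to about 2 mm. A picture is of the moment at which its call begins: read the wrist's pose just before it. get_calibration takes no time and is no camera call; for the wrist camera it gives the pose at the moment of the call.
- close_job(): hands the job in, once; it reports no verdict.
The state is a dict: "t": time; "joint_positions": joint angles; "joint_vel": joint speeds; "effort": joint torques, N m; "position": TCP position; "tool_rot": TCP orientation; "ft_force": force on the tool from outside, world axes, zero at the start; "moment": the same for the moment, N m; "finger_gap": opening from 0.0 (shut) to 1.0 (fully open).
Only numpy, scipy, OpenCV 4.12 (cv2) and the standard library are available. Lean on these libraries where they do the work, as an engineer would, in place of code of your own. Each camera call takes 0.05 s, during which the arm holds its last target. There are 200 camera calls.

## Working session

There is one attempt and no reset: what is moved stays moved. The work goes in short steps, Python scripts to look and compute and a tool call to move; the robot and the scene stay as the last step left them, time stands still between calls to the robot, and variables do not carry over. Pictures are saved under pics/ and viewed, about 8 in all and at most 12, crops included, and the job is handed in when it is done.

Besides the shell and the picture viewer there is one more tool, called after "Call:" by a JSON object that holds its "api" and its "payload", one argument or row to a line. apply_moves: Moves the arm, as the interface text tells. Its arguments: {"type":"object","properties":{"delta_pos":{"type":"array","items":{"type":"array","items":{"type":"number"}}},"dr":{"type":"array","items":{"type":"array","items":{"type":"number"}}},"jaw":{"type":"array","items":{"type":"number"}}},"required":["delta_pos","dr","jaw"]}

```bash
mkdir -p pics; ls; cat > h.py <<'E'
import numpy as np, cv2
from workcell import observe, grab_frame, get_calibration
def snap(name,fn=None):
    c=get_calibration(name); im=grab_frame(name)
    if fn: cv2.imwrite('pics/'+fn,cv2.cvtColor(im,cv2.COLOR_RGB2BGR))
    return im,c
def ray(c,u,v):
    f=240/np.tan(np.radians(c['fovy'])/2); P=np.array(c['pose'])
    d=P[:3,:3]@np.array([(u-c['cx'])/f,(v-c['cy'])/f,1.]); return P[:3,3],d
def onz(c,u,v,z):
    o,d=ray(c,u,v); return o+d*(z-o[2])/d[2]
def proj(c,p):
    f=240/np.tan(np.radians(c['fovy'])/2); P=np.array(c['pose'])
    q=P[:3,:3].T@(np.array(p)-P[:3,3]); return np.array([c['cx']+f*q[0]/q[2],c['cy']+f*q[1]/q[2]])
def tri(r1,r2):
    A=[];b=[]
    for o,d in (r1,r2):
        d=d/np.linalg.norm(d); M=np.eye(3)-np.outer(d,d); A.append(M); b.append(M@o)
    return np.linalg.solve(sum(A),sum(b))
E
python3 - <<'E'
from h import *
a,c=snap('scene','s1.png'); b,d=snap('top','t1.png')
print(c,d); o=observe(); print(o)
E
```

```text
pics
{'fovy': 43.815167426147056, 'cx': 319.1226091330422, 'cy': 229.5801631122845, 'pose': array([[ 0.80053062,  0.42491158, -0.42261196,  1.0770648 ],
       [ 0.5991479 , -0.5520025 ,  0.57992675, -0.52828084],
       [ 0.01313473, -0.71745619, -0.69647979,  1.06772178],
       [ 0.        ,  0.        ,  0.        ,  1.        ]])} {'fovy': 42.29512855097827, 'cx': 327.373165938035, 'cy': 227.62093439232328, 'pose': array([[-0.01666218, -0.9889552 ,  0.14727517,  0.30400664],
       [-0.99970165,  0.01910885,  0.0152136 ,  0.2193898 ],
       [-0.01785982, -0.14697774, -0.98897855,  1.63980137],
       [ 0.        ,  0.        ,  0.        ,  1.        ]])}
{'t': 0.1, 'joint_positions': array([-1.39171242,  0.60007939, -0.00252872,  1.6001044 ,  0.00178718,
        0.94291985, -0.07980946]), 'joint_vel': array([ 0.00110515, -0.00268782, -0.00047755, -0.00269046,  0.00078543,
       -0.00068747, -0.00027532]), 'effort': array([ 5.52130761e-03, -7.77993894e+01,  1.57005351e+00, -2.58623564e+01,
        1.26783567e-02,  5.43867427e-03, -8.96124220e-06]), 'position': array([0.18333203, 0.70096073, 0.23045931]), 'tool_rot': array([-1.47988762,  1.56928748, -1.73564205]), 'ft_force': array([-0.34902407,  0.04139395, -0.16178959]), 'moment': array([ 0.0179885 , -0.02511218, -0.01629463]), 'finger_gap': 0.9976153311621536}
```

View pics/s1.png

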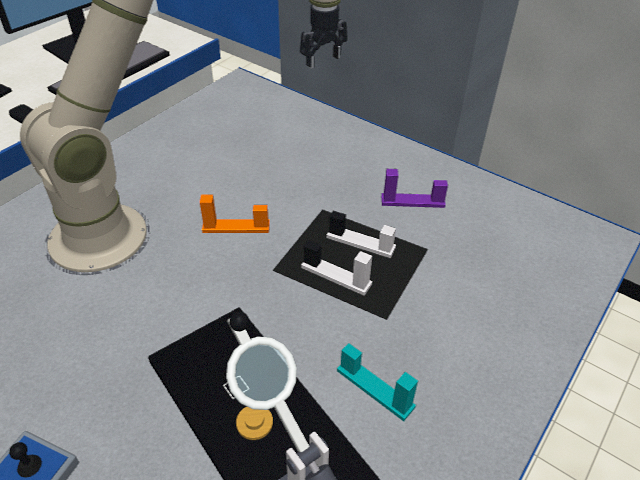

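View pics/t1.png

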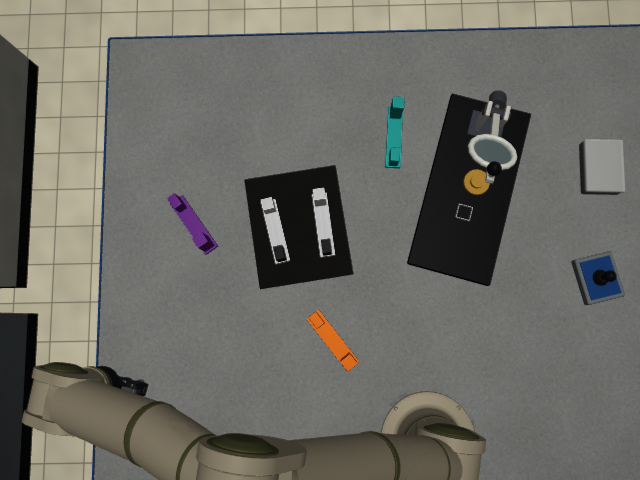

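```bash
python3 - <<'E'
from h import *
s=cv2.imread('pics/s1.png'); t=cv2.imread('pics/t1.png')
A=cv2.resize(s[200:330,270:430],None,fx=2.5,fy=2.5,interpolation=3)[:325]
B=cv2.resize(t[160:290,240:360],None,fx=2.5,fy=2.5,interpolation=3)
C=cv2.resize(t[130:240,420:540],None,fx=2.4,fy=2.4,interpolation=3)
D=cv2.resize(s[300:420,200:320],None,fx=2.2,fy=2.2,interpolation=3)
W=np.zeros((600,720,3),np.uint8)
for im,x,y in((A,0,0),(B,410,0),(C,0,330),(D,300,330)): W[y:y+im.shape[0],x:x+im.shape[1]]=im[:600-y,:720-x]
cv2.imwrite('pics/c1.png',W)
c=get_calibration('top')
g=cv2.cvtColor(t,cv2.COLOR_BGR2GRAY); 
# white gauges
hs=cv2.cvtColor(t,cv2.COLOR_BGR2HSV)
m=((hs[...,2]>150)&(hs[...,1]<40)).astype(np.uint8); m[:160]=0;m[300:]=0;m[:,:240]=0
for k in cv2.findContours(m,0,2)[0]:
    if cv2.contourArea(k)>30: r=cv2.minAreaRect(k);print(r,cv2.boxPoints(r).round(1).tolist())
m=((g>110)).astype(np.uint8)[195:230,445:485]
k=max(cv2.findContours(m,0,2)[0],key=len)+[445,195]; r=cv2.minAreaRect(k); print('sq',r, onz(c,*r[0],.025))
for b in cv2.boxPoints(r): print(b,onz(c,*b,.025))
E
```

```text
((275.0421447753906, 230.81744384765625), (62.816619873046875, 14.648272514343262), 76.4295654296875) [[260.6000061035156, 202.0], [274.79998779296875, 198.60000610351562], [289.5, 259.6000061035156], [275.29998779296875, 263.1000061035156]]
((266.7941589355469, 203.17648315429688), (10.914102554321289, 11.156637191772461), 75.96376037597656) [[260.1000061035156, 199.1999969482422], [270.8999938964844, 196.5], [273.5, 207.10000610351562], [262.70001220703125, 209.8000030517578]]
((322.6979675292969, 221.6252899169922), (67.90373229980469, 14.582245826721191), 82.09283447265625) [[310.79998779296875, 189.0], [325.20001220703125, 187.0], [334.6000061035156, 254.3000030517578], [320.1000061035156, 256.29998779296875]]
((508.4654846191406, 163.91380310058594), (5.385164737701416, 15.041322708129883), 68.19859313964844) [[500.5, 164.1999969482422], [514.4000244140625, 158.60000610351562], [516.4000244140625, 163.60000610351562], [502.5, 169.1999969482422]]
sq ((456.20001220703125, 215.60003662109375), (3.1622774600982666, 0.6324554085731506), 71.56504821777344) [ 0.56988242 -0.09502948  0.025     ]
[455.40002 214.20004] [ 0.57365458 -0.09310894  0.025     ]
[456.      214.00003] [ 0.57415679 -0.09470622  0.025     ]
[457.      217.00003] [ 0.56611301 -0.09694863  0.025     ]
[456.40002 217.20004] [ 0.56561142 -0.09535248  0.025     ]
```

View pics/c1.png

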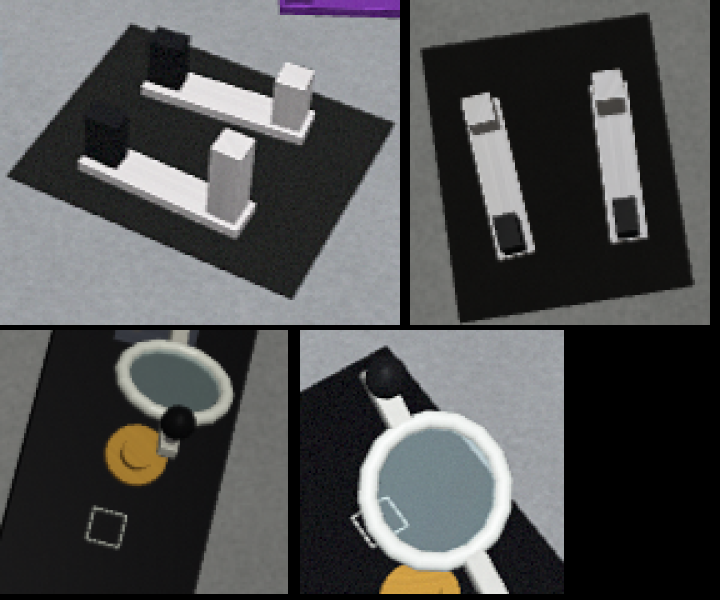

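```bash
python3 - <<'E'
from h import *
c=get_calibration('top'); s=get_calibration('scene')
S=onz(c,464.4,211.9,.025); print('spot',S)
P=[onz(c,*p,.025) for p in((408,264),(451,94),(530,112),(490,285))]
for a,b in((0,1),(3,2)):
    d=P[b]-P[a]; print('yaw',np.degrees(np.arctan2(d[1],d[0])),np.linalg.norm(d))
print('granite',P)
T=onz(c,318.8,193.6,.104);G=onz(c,326,246.8,.074);d=T-G
print('top',T,'griptop',G,np.hypot(*d[:2]),np.degrees(np.arctan2(d[1],d[0])))
# scene check: column top in scene crop centre (231,144)/2.5+ (270,200)
print('proj T scene',proj(s,T),'obs',270+231/2.5,200+144/2.5)
K=tri(ray(c,494.2,168.3),ray(s,237.7,321.8));print('knob',K,proj(c,K),proj(s,K))
print('mat',[onz(c,*p,.004) for p in((245,180),(335,166),(352,273),(261,288))])
print('short grip',onz(c,280,254,.07), 'teal',onz(c,395,132,.0),'orange',onz(c,332,340,0))
E
```

```text
spot [ 0.57932268 -0.11698754  0.025     ]
yaw -16.11817877170231 0.4779421586768273
yaw -16.02356078657929 0.4805573848903429
granite [array([0.44470501, 0.03596848, 0.025     ]), array([ 0.9038598 , -0.09671757,  0.025     ]), array([ 0.84837368, -0.30612737,  0.025     ]), array([ 0.38648678, -0.17347786,  0.025     ])]
top [0.61993503 0.2632077  0.104     ] griptop [0.48799975 0.24778566 0.074     ] 0.13283357147062402 6.6671023206656574
proj T scene [362.23980213 256.7655922 ] obs 362.4 257.6
knob [ 0.63033232 -0.13221504  0.29196185] [494.30453537 168.3873688 ] [237.88707486 321.77832259]
mat [array([0.68203215, 0.46505181, 0.004     ]), array([0.7157118 , 0.22111321, 0.004     ]), array([0.42546337, 0.18166928, 0.004     ]), array([0.39028487, 0.42198206, 0.004     ])]
short grip [0.47222317 0.36526761 0.07      ] teal [0.80846671 0.05563039 0.        ] orange [0.25238384 0.23750278 0.        ]
```

```bash
cat >> h.py <<'E'
from scipy.spatial.transform import Rotation as R
def goto(p,yaw,o=None):
    """shift mm and rotvec deg to TCP p, pointing down, tool y horizontal at yaw+90 or -90 (nearest)"""
    o=o or observe(); R0=R.from_euler('xyz',o['tool_rot'])
    best=None
    for s in(90,-90):
        a=np.radians(yaw+s); y=np.array([np.cos(a),np.sin(a),0]); x=np.array([0,0,-1.])
        Rt=R.from_matrix(np.c_[x,y,np.cross(x,y)]); w=np.degrees((Rt*R0.inv()).as_rotvec())
        if best is None or np.linalg.norm(w)<np.linalg.norm(best): best=w
        alt=w if best is not w else None
    print('t',round(o['t'],2),'pos',o['position'].round(4),'d',((np.array(p)-o['position'])*1000).round(1),'w',best.round(2),'q7',o['joint_positions'][6].round(2),'F',o['ft_force'].round(1),'gap',round(o['finger_gap'],3))
E
python3 - <<'E'
from h import *
goto([.488,.248,.2],6.7); print(R.from_euler('xyz',observe()['tool_rot']).as_matrix().round(3)); print(get_calibration('wrist'))
E
```

```text
t 0.1 pos [0.1833 0.701  0.2305] d [ 304.7 -453.   -30.5] w [ 0.09  0.   21.35] q7 -0.08 F [-0.3  0.  -0.2] gap 0.998
[[-0.     0.253  0.967]
 [-0.001  0.967 -0.253]
 [-1.    -0.002  0.   ]]
{'fovy': 61.360597085883064, 'cx': 320.4311245455745, 'cy': 239.2766503378289, 'pose': array([[ 0.25263727,  0.91996057,  0.29974482,  0.10566236],
       [ 0.96755859, -0.23950705, -0.08041612,  0.71992536],
       [-0.00218866,  0.31033678, -0.95062416,  0.37329227],
       [ 0.        ,  0.        ,  0.        ,  1.        ]])}
```

Call:
{"api": "apply_moves", "payload": {
  "delta_pos": [
    [305, -453, -30],
    [305, -453, -30],
    [305, -453, -30],
    [305, -453, -30],
    [305, -453, -30],
    [305, -453, -30],
    [305, -453, -30],
    [305, -453, -30]
  ],
  "dr": [
    [0, 0, 21.3],
    [0, 0, 21.3],
    [0, 0, 21.3],
    [0, 0, 21.3],
    [0, 0, 21.3],
    [0, 0, 21.3],
    [0, 0, 21.3],
    [0, 0, 21.3]
  ],
  "jaw": [85, 85, 85, 85, 85, 85, 85, 85]
}}

```text
t: 0.77
position: [0.3698, 0.4233, 0.2123]
tool_rot: [-1.614, 1.569, -1.498]
ft_force: [1.3, -0.3, -0.3]
finger_gap: 0.994
```

```bash
python3 -c "
from h import *
goto([.488,.248,.2],6.7)"
```

```text
t 0.77 pos [0.3698 0.4233 0.2123] d [ 118.2 -175.3  -12.3] w [0.1  0.01 0.04] q7 0.66 F [ 1.3 -0.3 -0.3] gap 0.994
```

Call:
{"api": "apply_moves", "payload": {
  "delta_pos": [
    [118, -175, -12],
    [118, -175, -12],
    [118, -175, -12],
    [118, -175, -12],
    [118, -175, -12],
    [118, -175, -12],
    [118, -175, -12],
    [118, -175, -12]
  ],
  "dr": [
    [0, 0, 0],
    [0, 0, 0],
    [0, 0, 0],
    [0, 0, 0],
    [0, 0, 0],
    [0, 0, 0],
    [0, 0, 0],
    [0, 0, 0]
  ],
  "jaw": [85, 85, 85, 85, 85, 85, 85, 85]
}}

```text
t: 1.43
position: [0.4877, 0.2483, 0.2001]
tool_rot: [-1.975, 1.569, -1.86]
ft_force: [0.0, -0.3, -1.0]
finger_gap: 0.997
```

```bash
python3 -c "
from h import *
goto([.488,.248,.2],6.7)
im,c=snap('wrist','w1.png')
for p in ([.488,.2478,.074],[.62,.2632,.104]): print(proj(c,p))
goto([.488,.248,.026],6.7)
np.save('w1.npy',c['pose'])"
```

```text
t 1.43 pos [0.4877 0.2483 0.2001] d [ 0.3 -0.3 -0.1] w [ 0.08 -0.03  0.1 ] q7 1.04 F [ 0.  -0.3 -1. ] gap 0.997
[322.02940444 229.87529326]
[322.00510122 417.38534982]
t 1.48 pos [0.4872 0.2494 0.2002] d [   0.8   -1.4 -174.2] w [ 0.07 -0.03 -0.01] q7 1.04 F [ 0.5  0.  -0.8] gap 0.995
```

View pics/w1.png

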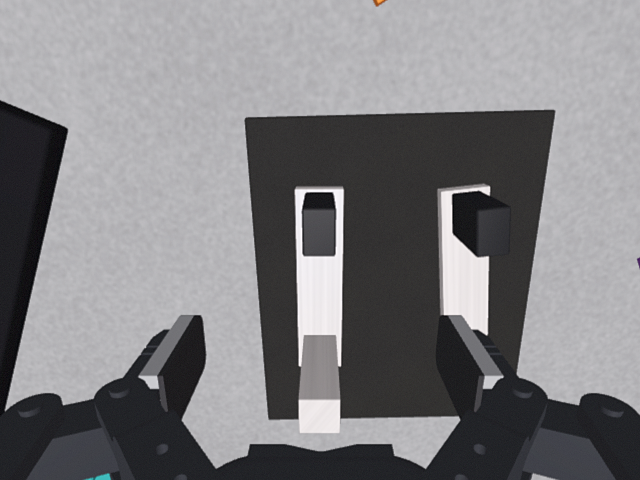

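Call:
{"api": "apply_moves", "payload": {
  "delta_pos": [
    [1, -2.5, -60],
    [1, -2.5, -120],
    [1, -2.5, -150],
    [1, -2.5, -165],
    [1, -2.5, -172],
    [1, -2.5, -172],
    [1, -2.5, -172],
    [1, -2.5, -172]
  ],
  "dr": [
    [0, 0, 0],
    [0, 0, 0],
    [0, 0, 0],
    [0, 0, 0],
    [0, 0, 0],
    [0, 0, 0],
    [0, 0, 0],
    [0, 0, 0]
  ],
  "jaw": [60, 60, 60, 60, 60, 60, 60, 60]
}}

```text
t: 2.15
position: [0.4889, 0.2481, 0.0304]
tool_rot: [0.149, 1.569, 0.267]
ft_force: [0.1, 0.2, 1.0]
finger_gap: 0.702
```

Call:
{"api": "apply_moves", "payload": {
  "delta_pos": [
    [0, 0, 0],
    [0, 0, 0],
    [0, 0, 0],
    [0, 0, 0],
    [0, 0, 0],
    [0, 0, 0],
    [0, 0, 0],
    [0, 0, 0]
  ],
  "dr": [
    [0, 0, 0],
    [0, 0, 0],
    [0, 0, 0],
    [0, 0, 0],
    [0, 0, 0],
    [0, 0, 0],
    [0, 0, 0],
    [0, 0, 0]
  ],
  "jaw": [10, 10, 10, 10, 10, 10, 10, 10]
}}

```text
t: 2.82
position: [0.4898, 0.2483, 0.0322]
tool_rot: [0.26, 1.566, 0.377]
ft_force: [-1.8, -1.6, 15.1]
finger_gap: 0.272
```

```bash
python3 -c "
from h import *
goto([.488,.248,.15],6.7)"
```

```text
t 2.82 pos [0.4898 0.2483 0.0322] d [ -1.8  -0.3 117.8] w [-0.1   0.25 -0.03] q7 0.99 F [-1.8 -1.6 15.1] gap 0.272
```

Call:
{"api": "apply_moves", "payload": {
  "delta_pos": [
    [0, 0, 10],
    [0, 0, 30],
    [0, 0, 60],
    [0, 0, 60],
    [0, 0, 60],
    [0, 0, 60]
  ],
  "dr": [
    [0, 0, 0],
    [0, 0, 0],
    [0, 0, 0],
    [0, 0, 0],
    [0, 0, 0],
    [0, 0, 0]
  ],
  "jaw": [10, 10, 10, 10, 10, 10]
}}

```text
t: 3.32
position: [0.4894, 0.248, 0.0921]
tool_rot: [0.262, 1.566, 0.379]
ft_force: [-0.1, -0.5, -5.6]
finger_gap: 0.271
```

```bash
python3 -c "
from h import *
goto([.455,-.081,.105],-16.1)
im,c=snap('wrist','w2.png'); o=observe()
np.save('w2.npy',c['pose']);print(o['position'],o['moment'])
for z in (.10,.11): print(proj(c,[.62,.2632,z]))"
```

```text
t 3.32 pos [0.4894 0.248  0.0921] d [ -34.4 -329.    12.9] w [ -0.05   0.26 -22.82] q7 1.01 F [-0.1 -0.5 -5.6] gap 0.271
[0.48914755 0.24787648 0.09156967] [-0.01342852  0.10022033  0.00589398]
[322.87535608 570.97797849]
[323.01060393 594.86320332]
```

View pics/w2.png

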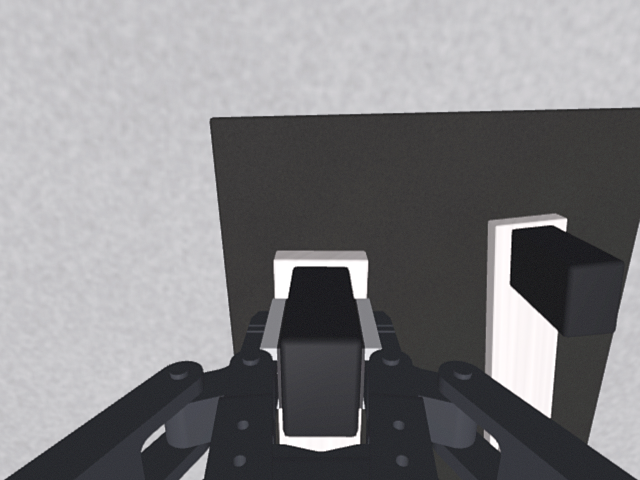

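Call:
{"api": "apply_moves", "payload": {
  "delta_pos": [
    [-35, -329, 13],
    [-35, -329, 13],
    [-35, -329, 13],
    [-35, -329, 13],
    [-35, -329, 13],
    [-35, -329, 13],
    [-35, -329, 13],
    [-35, -329, 13]
  ],
  "dr": [
    [0, 0, -3],
    [0, 0, -7],
    [0, 0, -10],
    [0, 0, -14],
    [0, 0, -18],
    [0, 0.2, -22.8],
    [0, 0.2, -22.8],
    [0, 0.2, -22.8]
  ],
  "jaw": [10, 10, 10, 10, 10, 10, 10, 10]
}}

```text
t: 4.03
position: [0.4528, -0.083, 0.1035]
tool_rot: [-2.999, 1.568, 3.003]
ft_force: [0.4, 0.3, -5.4]
finger_gap: 0.275
```

```bash
python3 -c "
from h import *
goto([.4539,-.0808,.105],-16.1)"
```

```text
t 4.03 pos [ 0.4528 -0.083   0.1035] d [1.1 2.2 1.5] w [-0.02 -0.14 -0.01] q7 1.25 F [ 0.4  0.3 -5.4] gap 0.275
```

Call:
{"api": "apply_moves", "payload": {
  "delta_pos": [
    [1, 2, -20],
    [1, 2, -38],
    [1, 2, -45],
    [1, 2, -45],
    [1, 2, -45]
  ],
  "dr": [
    [0, 0, 0],
    [0, 0, 0],
    [0, 0, 0],
    [0, 0, 0],
    [0, 0, 0]
  ],
  "jaw": [10, 10, 10, 10, 10]
}}

```text
t: 4.45
position: [0.4533, -0.0803, 0.0579]
tool_rot: [-2.988, 1.566, 3.016]
ft_force: [-0.5, -0.7, -4.4]
finger_gap: 0.273
```

```bash
python3 -c "
from h import *
goto([.4539,-.0808,.0532],-16.1)
im,c=snap('top','t2.png'); s,cs=snap('scene','s2.png')
A=cv2.resize(im[150:300,400:540],None,fx=4,fy=4,interpolation=3); B=cv2.resize(s[270:430,130:330],None,fx=1,fy=1)
cv2.imwrite('pics/c2.png',cv2.cvtColor(A,cv2.COLOR_RGB2BGR))"
```

```text
t 4.45 pos [ 0.4533 -0.0803  0.0579] d [ 0.6 -0.5 -4.7] w [-0.03 -0.27 -0.08] q7 1.24 F [-0.5 -0.7 -4.4] gap 0.273
```

View pics/c2.png

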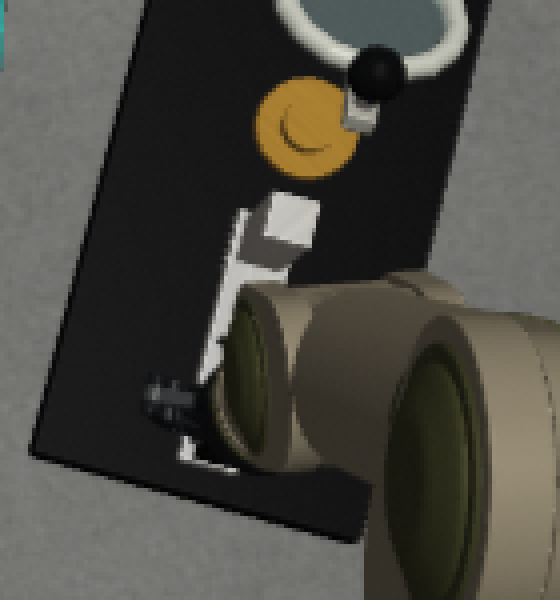

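```bash
python3 -c "
from h import *
c=get_calibration('top')
p=onz(c,473,204.9,.1297); S=np.array([.5793,-.117,.025]); print(p,(p-S)*1000)
m=[onz(c,400+a/4,150+b/4,.1297) for a,b in((271,193),(320,199),(314,247),(264,238))]; print(np.array(m))
# square by blob
im=cv2.cvtColor(cv2.imread('pics/t1.png'),6)[203:222,454:476].astype(float); w=np.clip(im-60,0,None); w[im<60]=0
v,u=np.mgrid[203:222,454:476]; q=((u*w).sum()/w.sum(),(v*w).sum()/w.sum()); print(q,onz(c,*q,.025))"
```

```text
[ 0.578544   -0.11714059  0.1297    ] [ -0.75600164  -0.14059041 104.7       ]
[[ 0.59547365 -0.10508864  0.1297    ]
 [ 0.59110212 -0.13499139  0.1297    ]
 [ 0.56116249 -0.12973657  0.1297    ]
 [ 0.56738531 -0.09939444  0.1297    ]]
(np.float64(463.94316336472883), np.float64(211.72491068528743)) [ 0.57981353 -0.11581323  0.025     ]
```

Call:
{"api": "apply_moves", "payload": {
  "delta_pos": [
    [1, 0.5, -2],
    [1, 0.5, -4],
    [1, 0.5, -5],
    [1, 0.5, -5.5],
    [1, 0.5, -5.5],
    [1, 0.5, -5.5]
  ],
  "dr": [
    [0, 0, 0],
    [0, 0, 0],
    [0, 0, 0],
    [0, 0, 0],
    [0, 0, 0],
    [0, 0, 0]
  ],
  "jaw": [10, 10, 10, 10, 10, 10]
}}

```text
t: 5.05
position: [0.4553, -0.0796, 0.0536]
tool_rot: [3.118, 1.569, 2.839]
ft_force: [0.1, 1.1, -1.8]
finger_gap: 0.276
```

Call:
{"api": "apply_moves", "payload": {
  "delta_pos": [
    [0, 0, -0.5],
    [0, 0, -1],
    [0, 0, -1],
    [0, 0, -1],
    [0, 0, -1],
    [0, 0, -1]
  ],
  "dr": [
    [0, 0, 0],
    [0, 0, 0],
    [0, 0, 0],
    [0, 0, 0],
    [0, 0, 0],
    [0, 0, 0]
  ],
  "jaw": [10, 10, 30, 60, 60, 60]
}}

```text
t: 5.55
position: [0.4554, -0.0797, 0.0526]
tool_rot: [-3.134, 1.569, 2.871]
ft_force: [-0.2, -0.5, -0.3]
finger_gap: 0.703
```

Call:
{"api": "apply_moves", "payload": {
  "delta_pos": [
    [0, 0, 30],
    [0, 0, 70],
    [0, 0, 110],
    [0, 0, 150],
    [0, 0, 190],
    [0, 0, 220],
    [0, 0, 220],
    [0, 0, 220]
  ],
  "dr": [
    [0, 0, 0],
    [0, 0, 0],
    [0, 0, 0],
    [0, 0, 0],
    [0, 0, 0],
    [0, 0, 0],
    [0, 0, 0],
    [0, 0, 0]
  ],
  "jaw": [60, 60, 60, 60, 60, 60, 60, 60]
}}

```text
t: 6.22
position: [0.4561, -0.08, 0.2743]
tool_rot: [0.258, 1.568, -0.021]
ft_force: [-0.0, 0.6, 0.4]
finger_gap: 0.703
```

```bash
python3 -c "
from h import *
goto([.6303,-.1322,.335],-16.1)
im,c=snap('top','t3.png'); w,cw=snap('wrist','w3.png'); s,cs=snap('scene','s3.png')
np.save('w3.npy',cw['pose'])
A=cv2.resize(im[150:300,400:540],None,fx=4,fy=4,interpolation=3)
B=np.zeros((600,240,3),np.uint8); B[:240]=cv2.resize(s[290:410,190:310],None,fx=2,fy=2);B[300:480]=cv2.resize(w,(240,180))
cv2.imwrite('pics/c3.png',cv2.cvtColor(np.hstack([A,B]),cv2.COLOR_RGB2BGR))"
```

```text
t 6.22 pos [ 0.4561 -0.08    0.2743] d [174.2 -52.2  60.7] w [ 0.    0.15 -0.09] q7 1.3 F [-0.   0.6  0.4] gap 0.703
```

View pics/c3.png

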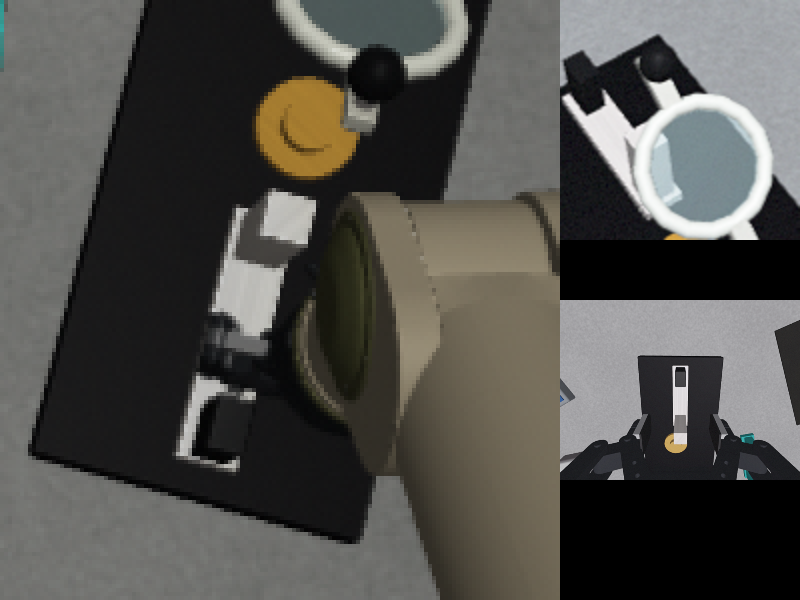

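```bash
python3 -c "
from h import *
c=get_calibration('top'); print(onz(c,472.1,204,.125))
w=cv2.imread('pics/w3.png'); cw=get_calibration('wrist')
print(proj(cw,[.5796,-.1164,.025]),[proj(cw,np.array([.5796,-.1164,.025])+R.from_euler('z',-16.1,degrees=True).apply([a,b,0])).round(1).tolist() for a,b in((.018,.018),(.018,-.018))])
cv2.imwrite('pics/c4.png',cv2.resize(w[280:420,260:390],None,fx=4,fy=4,interpolation=3))"
```

```text
[ 0.58170269 -0.11608787  0.125     ]
[321.37707691 313.57985006] [[337.9, 328.4], [304.8, 328.3]]
```

View pics/c4.png

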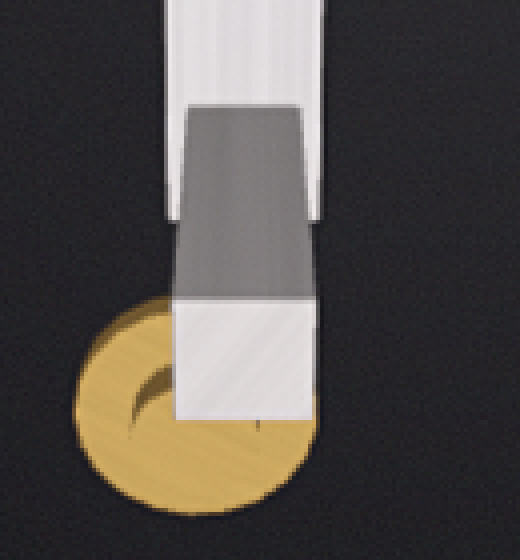

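```bash
python3 -c "
from h import *
cw=get_calibration('wrist'); Ri=R.from_euler('z',16.1,degrees=True); S=np.array([.5796,-.1164,0])
def loc(u,v,z): return (Ri.apply(onz(cw,u,v,z)-S)*1000).round(1)
print('top',loc(321,370,.125),'front',loc(321,385,.125),'back',loc(321,354.7,.125))
print('foot end',loc(321,335,.037), 'ground hidden to',loc(321,335,.025))"
```

```text
top [ -0.9  -0.4 125. ] front [ 14.1  -0.4 125. ] back [-15.7  -0.5 125. ]
foot end [18.9 -0.4 37. ] ground hidden to [26.2 -0.3 25. ]
```

Call:
{"api": "apply_moves", "payload": {
  "delta_pos": [
    [20, -5, 35],
    [50, -15, 60],
    [90, -27, 60],
    [130, -39, 60],
    [160, -48, 60],
    [174, -52, 60],
    [174, -52, 60],
    [174, -52, 60]
  ],
  "dr": [
    [0, 0, 0],
    [0, 0, 0],
    [0, 0, 0],
    [0, 0, 0],
    [0, 0, 0],
    [0, 0, 0],
    [0, 0, 0],
    [0, 0, 0]
  ],
  "jaw": [0, 0, 0, 0, 0, 0, 0, 0]
}}

```text
t: 7.03
position: [0.6282, -0.1316, 0.3288]
tool_rot: [-3.02, 1.563, 2.984]
ft_force: [-0.4, -1.3, 0.8]
finger_gap: 0.002
```

```bash
python3 -c "
from h import *
goto([.6303,-.1322,.31],-16.1)
Rz=R.from_euler('z',-16.1,degrees=True)
for th in [33,32,30,28,26,24,22,20,18,16,14,12,10,8,6,5,4,3,2,1,0]:
    t=np.radians(th); x=.24-.24*np.cos(t)+.028*np.sin(t); z=.14+.24*np.sin(t)+.028*np.cos(t)+.016
    p=Rz.apply([x,0,z])+[.5796,-.1166,0]; print(th,(p*1000).round(1))"
```

```text
t 7.03 pos [ 0.6282 -0.1316  0.3288] d [  2.1  -0.6 -18.8] w [-0.07 -0.45 -0.12] q7 1.38 F [-0.4 -1.3  0.8] gap 0.002
33 [ 631.5 -131.6  310.2]
32 [ 628.9 -130.8  306.9]
30 [ 623.9 -129.4  300.2]
28 [ 619.2 -128.   293.4]
26 [ 614.7 -126.7  286.4]
24 [ 610.5 -125.5  279.2]
22 [ 606.5 -124.4  271.9]
20 [ 602.7 -123.3  264.4]
18 [ 599.2 -122.3  256.8]
16 [ 595.9 -121.3  249.1]
14 [ 593.  -120.5  241.2]
12 [ 590.2 -119.7  233.3]
10 [ 587.8 -119.   225.3]
8 [ 585.6 -118.3  217.1]
6 [ 583.7 -117.8  208.9]
5 [ 582.8 -117.5  204.8]
4 [ 582.  -117.3  200.7]
3 [ 581.3 -117.1  196.5]
2 [ 580.7 -116.9  192.4]
1 [ 580.1 -116.7  188.2]
0 [ 579.6 -116.6  184. ]
```

Call:
{"api": "apply_moves", "payload": {
  "delta_pos": [
    [1, 0, -6],
    [1, 0, -12],
    [1, 0, -16],
    [1, 0, -19],
    [1, 0, -21],
    [0.5, 0, -23],
    [0, 0.3, -25],
    [-1, 0.7, -27]
  ],
  "dr": [
    [0, 0, 0],
    [0, 0, 0],
    [0, 0, 0],
    [0, 0, 0],
    [0, 0, 0],
    [0, 0, 0],
    [0, 0, 0],
    [0, 0, 0]
  ],
  "jaw": [0, 0, 0, 0, 0, 0, 0, 0]
}}

```text
t: 7.7
position: [0.6262, -0.1306, 0.303]
tool_rot: [-3.032, 1.562, 2.973]
ft_force: [-5.7, 1.5, 9.5]
finger_gap: -0.001
```

Call:
{"api": "apply_moves", "payload": {
  "delta_pos": [
    [-5, 1.9, -6],
    [-7.7, 2.8, -9.6],
    [-10.2, 3.5, -13.1],
    [-12.7, 4.2, -16.6],
    [-15, 4.9, -20.2],
    [-17.4, 5.6, -23.8],
    [-19.6, 6.2, -27.4],
    [-21.9, 6.8, -31.1]
  ],
  "dr": [
    [0, 0, 0],
    [0, 0, 0],
    [0, 0, 0],
    [0, 0, 0],
    [0, 0, 0],
    [0, 0, 0],
    [0, 0, 0],
    [0, 0, 0]
  ],
  "jaw": [0, 0, 0, 0, 0, 0, 0, 0]
}}

```text
t: 8.37
position: [0.6036, -0.1235, 0.2717]
tool_rot: [-3.042, 1.562, 2.962]
ft_force: [-2.2, 1.0, 5.7]
finger_gap: 0.002
```

Call:
{"api": "apply_moves", "payload": {
  "delta_pos": [
    [-1.6, 0.3, -3.5],
    [-3.5, 1, -7.3],
    [-5.5, 1.5, -11.1],
    [-7.5, 2.1, -14.9],
    [-9.4, 2.6, -18.7],
    [-11.3, 3.2, -22.6],
    [-13, 3.7, -26.5],
    [-14.7, 4.2, -30.5]
  ],
  "dr": [
    [0, 0, 0],
    [0, 0, 0],
    [0, 0, 0],
    [0, 0, 0],
    [0, 0, 0],
    [0, 0, 0],
    [0, 0, 0],
    [0, 0, 0]
  ],
  "jaw": [0, 0, 0, 0, 0, 0, 0, 0]
}}

```text
t: 9.03
position: [0.588, -0.1189, 0.2408]
tool_rot: [-3.062, 1.56, 2.943]
ft_force: [-3.3, 0.6, 5.7]
finger_gap: 0.002
```

Call:
{"api": "apply_moves", "payload": {
  "delta_pos": [
    [-1.2, 0.3, -3.6],
    [-2.4, 0.6, -7.5],
    [-3.9, 1, -11.5],
    [-5.3, 1.4, -15.5],
    [-6.6, 1.8, -19.6],
    [-7.9, 2.2, -23.7],
    [-9.1, 2.5, -27.8],
    [-10.3, 2.8, -31.9]
  ],
  "dr": [
    [0, 0, 0],
    [0, 0, 0],
    [0, 0, 0],
    [0, 0, 0],
    [0, 0, 0],
    [0, 0, 0],
    [0, 0, 0],
    [0, 0, 0]
  ],
  "jaw": [0, 0, 0, 0, 0, 0, 0, 0]
}}

```text
t: 9.7
position: [0.5775, -0.1159, 0.2085]
tool_rot: [-3.074, 1.56, 2.931]
ft_force: [-2.3, 1.4, 3.9]
finger_gap: -0.001
```

```bash
python3 -c "
from h import *
goto([.572,-.1147,.184],-16.1)
im,c=snap('scene','s4.png'); goto([.572,-.1147,.184],-16.1)
cv2.imwrite('pics/c5.png',cv2.cvtColor(cv2.resize(im[280:440,130:330],None,fx=4,fy=3.75,interpolation=3),cv2.COLOR_RGB2BGR))"
```

```text
t 9.7 pos [ 0.5775 -0.1159  0.2085] d [ -5.5   1.2 -24.5] w [-0.13 -0.62 -0.13] q7 1.34 F [-2.3  1.4  3.9] gap -0.001
t 9.75 pos [ 0.5772 -0.1159  0.2078] d [ -5.2   1.2 -23.8] w [-0.14 -0.65 -0.14] q7 1.34 F [-0.3  1.6  1.7] gap -0.004
```

View pics/c5.png

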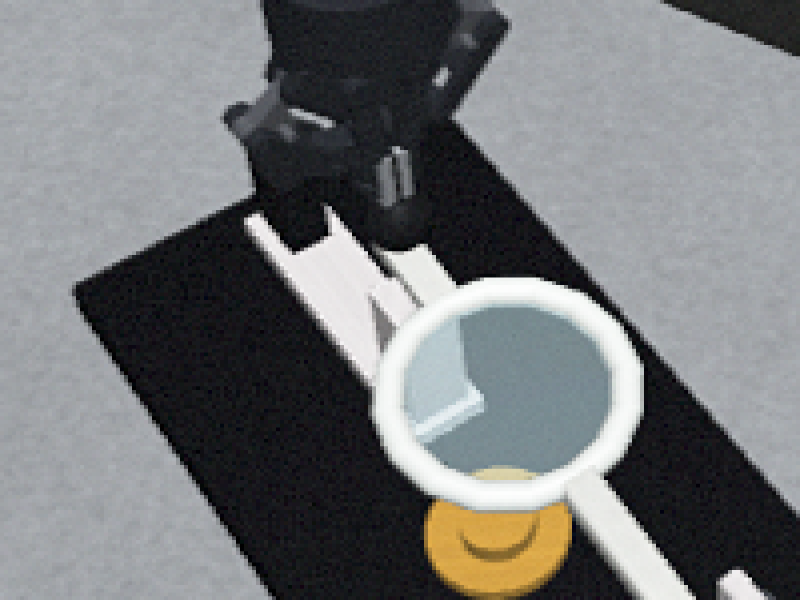

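Call:
{"api": "apply_moves", "payload": {
  "delta_pos": [
    [-0.7, 0.2, -3],
    [-1.5, 0.4, -6],
    [-2.2, 0.6, -9],
    [-2.8, 0.8, -11.5],
    [-3.2, 0.9, -13.5],
    [-3.5, 1, -15],
    [-3.7, 1.1, -16.3],
    [-3.8, 1.1, -17.3]
  ],
  "dr": [
    [0, 0, 0],
    [0, 0, 0],
    [0, 0, 0],
    [0, 0, 0],
    [0, 0, 0],
    [0, 0, 0],
    [0, 0, 0],
    [0, 0, 0]
  ],
  "jaw": [0, 0, 0, 0, 0, 0, 0, 0]
}}

```text
t: 10.42
position: [0.5734, -0.1147, 0.1904]
tool_rot: [-3.072, 1.559, 2.933]
ft_force: [-1.3, 0.7, 4.4]
finger_gap: -0.002
```

Now fine steps of 0.4 mm per row.

Call:
{"api": "apply_moves", "payload": {
  "delta_pos": [
    [0, 0, -0.5],
    [0, 0, -1],
    [0, 0, -1.5],
    [-0.1, 0, -2],
    [-0.2, 0, -2.4],
    [-0.2, 0, -2.8],
    [-0.3, 0, -3.2],
    [-0.3, 0, -3.6]
  ],
  "dr": [
    [0, 0, 0],
    [0, 0, 0],
    [0, 0, 0],
    [0, 0, 0],
    [0, 0, 0],
    [0, 0, 0],
    [0, 0, 0],
    [0, 0, 0]
  ],
  "jaw": [0, 0, 0, 0, 0, 0, 0, 0]
}}

```text
t: 11.08
position: [0.5731, -0.1147, 0.1867]
tool_rot: [-3.072, 1.559, 2.933]
ft_force: [-3.7, 0.9, 4.1]
finger_gap: 0.0
```

Call:
{"api": "apply_moves", "payload": {
  "delta_pos": [
    [0, 0, -0.4],
    [0, 0, -0.8],
    [0, 0, -1.1],
    [0, 0, -1.4]
  ],
  "dr": [
    [0, 0, 0],
    [0, 0, 0],
    [0, 0, 0],
    [0, 0, 0]
  ],
  "jaw": [0, 0, 0, 0]
}}

```text
t: 11.42
position: [0.573, -0.1148, 0.1853]
tool_rot: [-3.067, 1.559, 2.938]
ft_force: [-2.2, 0.8, 3.9]
finger_gap: -0.005
```

Call:
{"api": "apply_moves", "payload": {
  "delta_pos": [
    [0, 0, -0.3],
    [0, 0, -0.6],
    [0, 0, -0.8],
    [0, 0, -1]
  ],
  "dr": [
    [0, 0, 0],
    [0, 0, 0],
    [0, 0, 0],
    [0, 0, 0]
  ],
  "jaw": [0, 0, 0, 0]
}}

```text
t: 11.75
position: [0.573, -0.1148, 0.1842]
tool_rot: [-3.066, 1.559, 2.939]
ft_force: [-2.0, 0.6, 4.6]
finger_gap: -0.002
```

Call:
{"api": "apply_moves", "payload": {
  "delta_pos": [
    [0, 0, -0.2],
    [0, 0, -0.4],
    [0, 0, -0.5]
  ],
  "dr": [
    [0, 0, 0],
    [0, 0, 0],
    [0, 0, 0]
  ],
  "jaw": [0, 0, 0]
}}

```text
t: 12.0
position: [0.573, -0.1148, 0.1838]
tool_rot: [-3.064, 1.559, 2.941]
ft_force: [-2.2, 0.6, 5.5]
finger_gap: 0.002
```

Call:
{"api": "apply_moves", "payload": {
  "delta_pos": [
    [0, 0, -0.2],
    [0, 0, -0.4],
    [0, 0, -0.5]
  ],
  "dr": [
    [0, 0, 0],
    [0, 0, 0],
    [0, 0, 0]
  ],
  "jaw": [0, 0, 0]
}}

```text
t: 12.25
position: [0.573, -0.1148, 0.1835]
tool_rot: [-3.065, 1.559, 2.94]
ft_force: [-2.4, 1.3, 7.5]
finger_gap: -0.0
```

Call:
{"api": "apply_moves", "payload": {
  "delta_pos": [
    [0, 0, -0.2],
    [0, 0, -0.4],
    [0, 0, -0.5]
  ],
  "dr": [
    [0, 0, 0],
    [0, 0, 0],
    [0, 0, 0]
  ],
  "jaw": [0, 0, 0]
}}

```text
t: 12.5
position: [0.573, -0.1148, 0.1834]
tool_rot: [-3.063, 1.559, 2.941]
ft_force: [-4.4, 1.3, 8.5]
finger_gap: -0.003
```

Call:
{"api": "apply_moves", "payload": {
  "delta_pos": [
    [0, 0, -0.3],
    [0, 0, -0.6],
    [0, 0, -0.7]
  ],
  "dr": [
    [0, 0, 0],
    [0, 0, 0],
    [0, 0, 0]
  ],
  "jaw": [0, 0, 0]
}}

```text
t: 12.75
position: [0.573, -0.1148, 0.1833]
tool_rot: [-3.064, 1.56, 2.94]
ft_force: [-4.3, 1.4, 10.6]
finger_gap: 0.003
```

Call:
{"api": "apply_moves", "payload": {
  "delta_pos": [
    [0, 0, 0.7],
    [0, 0, 2],
    [0, 0, 6],
    [0, 0, 20],
    [0, 0, 50],
    [-20, 6, 70],
    [-60, 18, 70],
    [-100, 30, 70]
  ],
  "dr": [
    [0, 0, 0],
    [0, 0, 0],
    [0, 0, 0],
    [0, 0, 0],
    [0, 0, 0],
    [0, 0, 0],
    [0, 0, 0],
    [0, 0.6, 0]
  ],
  "jaw": [0, 0, 0, 0, 0, 0, 0, 60]
}}

```text
t: 13.42
position: [0.4732, -0.0849, 0.2543]
tool_rot: [-2.967, 1.552, 3.037]
ft_force: [-0.2, 1.0, 0.1]
finger_gap: 0.124
```

```bash
python3 -c "
from h import *
goto([.4548,-.0799,.056],-16.1)"
```

```text
t 13.42 pos [ 0.4732 -0.0849  0.2543] d [ -18.4    5.  -198.3] w [-0.11 -1.05 -0.08] q7 1.31 F [-0.2  1.   0.1] gap 0.124
```

Call:
{"api": "apply_moves", "payload": {
  "delta_pos": [
    [-18.4, 5, -20],
    [-18.4, 5, -50],
    [-18.4, 5, -85],
    [-18.4, 5, -120],
    [-18.4, 5, -150],
    [-18.4, 5, -180],
    [-18.4, 5, -195],
    [-18.4, 5, -198]
  ],
  "dr": [
    [0, -1, 0],
    [0, -1, 0],
    [0, -1, 0],
    [0, -1, 0],
    [0, -1, 0],
    [0, -1, 0],
    [0, -1, 0],
    [0, -1, 0]
  ],
  "jaw": [60, 60, 60, 60, 60, 60, 60, 60]
}}

```text
t: 14.08
position: [0.4541, -0.0797, 0.0537]
tool_rot: [2.977, 1.566, 2.698]
ft_force: [-0.2, -1.1, -0.2]
finger_gap: 0.701
```

```bash
python3 -c "
from h import *
goto([.4550,-.0799,.056],-16.1)
im,c=snap('wrist','w5.png'); s,_=snap('scene','s5.png')
A=np.zeros((600,800,3),np.uint8);A[:480,:400]=im[:,120:520];A[:480,400:]=cv2.resize(s[280:400,180:280],None,fx=4,fy=4,interpolation=3)
cv2.imwrite('pics/c6.png',cv2.cvtColor(A,cv2.COLOR_RGB2BGR))"
```

```text
t 14.08 pos [ 0.4541 -0.0797  0.0537] d [ 0.9 -0.2  2.3] w [-0.12 -0.26 -0.11] q7 1.23 F [-0.2 -1.1 -0.2] gap 0.701
```

View pics/c6.png

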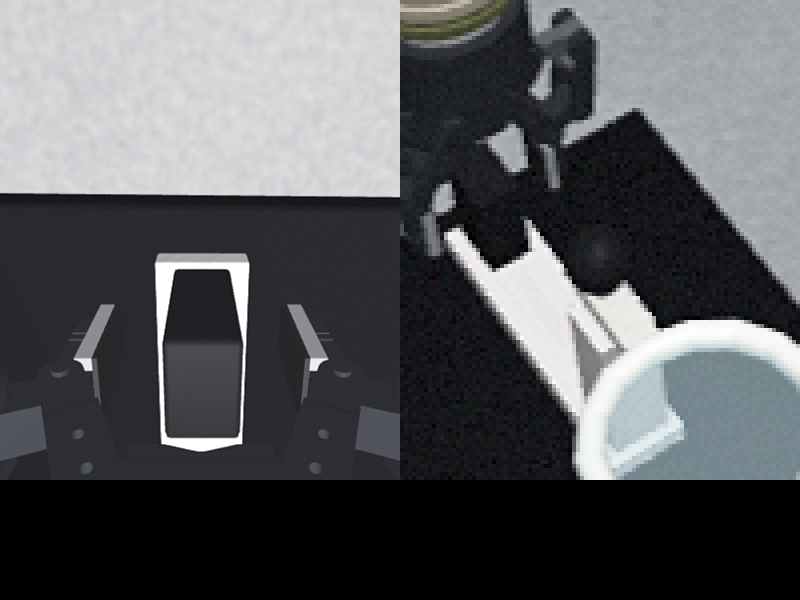

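Call:
{"api": "apply_moves", "payload": {
  "delta_pos": [
    [0.5, 0, 1],
    [0.5, 0, 1],
    [0.5, 0, 1],
    [0.5, 0, 1],
    [0.5, 0, 1],
    [0.5, 0, 1],
    [0.5, 0, 1],
    [0.5, 0, 1]
  ],
  "dr": [
    [0, 0, 0],
    [0, 0, 0],
    [0, 0, 0],
    [0, 0, 0],
    [0, 0, 0],
    [0, 0, 0],
    [0, 0, 0],
    [0, 0, 0]
  ],
  "jaw": [10, 10, 10, 10, 10, 10, 10, 10]
}}

```text
t: 14.85
position: [0.4561, -0.08, 0.0582]
tool_rot: [1.613, 1.569, 1.333]
ft_force: [-0.8, -0.3, 7.0]
finger_gap: 0.274
```

```bash
python3 -c "
from h import *
goto([.4550,-.0799,.056],-16.1);print(observe()['moment'])"
```

```text
t 14.85 pos [ 0.4561 -0.08    0.0582] d [-1.1  0.1 -2.2] w [-0.1   0.02 -0.09] q7 1.23 F [-0.8 -0.3  7. ] gap 0.274
[-0.14338939  0.14804544  0.05414061]
```

Call:
{"api": "apply_moves", "payload": {
  "delta_pos": [
    [-1.5, 0.4, -1],
    [-4, 1.2, -1],
    [-8, 2.3, -1],
    [-12, 3.5, -1],
    [-16, 4.6, -1],
    [-20, 5.8, -1],
    [-24, 7, -1],
    [-28, 8.1, -1]
  ],
  "dr": [
    [0, 0, 0],
    [0, 0, 0],
    [0, 0, 0],
    [0, 0, 0],
    [0, 0, 0],
    [0, 0, 0],
    [0, 0, 0],
    [0, 0, 0]
  ],
  "jaw": [10, 10, 10, 10, 10, 10, 10, 10]
}}

```text
t: 15.52
position: [0.4306, -0.0721, 0.0582]
tool_rot: [0.505, 1.564, 0.226]
ft_force: [4.5, -1.7, 5.2]
finger_gap: 0.272
```

Call:
{"api": "apply_moves", "payload": {
  "delta_pos": [
    [-2, 2, 0],
    [-4, 6, 0],
    [-6, 12, 0],
    [-5, 20, 0],
    [-4, 28, 0],
    [-3, 36, 0],
    [-2, 44, 0],
    [-2, 44, 0]
  ],
  "dr": [
    [0, 0, 0],
    [0, 0, 0],
    [0, 0, 0],
    [0, 0, 0],
    [0, 0, 0],
    [0, 0, 0],
    [0, 0, 0],
    [0, 0, 0]
  ],
  "jaw": [10, 10, 10, 10, 10, 10, 10, 10]
}}

```text
t: 16.18
position: [0.429, -0.0259, 0.0582]
tool_rot: [0.614, 1.564, 0.337]
ft_force: [0.7, 1.8, -1.3]
finger_gap: 0.27
```

```bash
python3 -c "
from h import *
goto([.4898,.2483,.115],6.7);print(observe()['moment'])
im,c=snap('top','t5.png')
cv2.imwrite('pics/c7.png',cv2.cvtColor(cv2.resize(im[80:300,380:540],None,fx=2.7,fy=2.7,interpolation=3),cv2.COLOR_RGB2BGR))"
```

```text
t 16.18 pos [ 0.429  -0.0259  0.0582] d [ 60.8 274.2  56.8] w [-0.21  0.35 22.56] q7 1.15 F [ 0.7  1.8 -1.3] gap 0.27
[0.35793119 0.09796334 0.04184268]
```

View pics/c7.png

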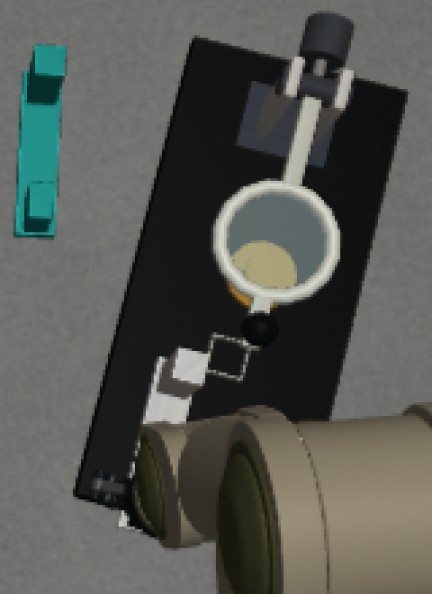

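Call:
{"api": "apply_moves", "payload": {
  "delta_pos": [
    [0, 2, 15],
    [0, 5, 40],
    [15, 35, 57],
    [25, 75, 57],
    [35, 115, 57],
    [45, 155, 57],
    [55, 195, 57],
    [60, 235, 57]
  ],
  "dr": [
    [0, 0, 0],
    [0, 0, 0],
    [0, 0, 3],
    [0, 0, 7],
    [0, 0, 11],
    [0, 0, 15],
    [0, 0, 19],
    [0, 0, 22]
  ],
  "jaw": [10, 10, 10, 10, 10, 10, 10, 10]
}}

```text
t: 16.9
position: [0.4897, 0.2103, 0.1151]
tool_rot: [0.522, 1.563, 0.632]
ft_force: [1.4, -1.2, -5.5]
finger_gap: 0.271
```

```bash
python3 -c "
from h import *
goto([.4898,.2483,.0425],6.7)"
```

```text
t 16.9 pos [0.4897 0.2103 0.1151] d [  0.1  38.  -72.6] w [-0.25  0.35  0.4 ] q7 1.06 F [ 1.4 -1.2 -5.5] gap 0.271
```

Call:
{"api": "apply_moves", "payload": {
  "delta_pos": [
    [0, 25, -10],
    [0, 38, -35],
    [0, 38, -55],
    [0, 38, -66],
    [0, 38, -71],
    [0, 38, -74],
    [0, 38, -76],
    [0, 38, -77.5]
  ],
  "dr": [
    [0, 0.3, 0],
    [0, 0.3, 0],
    [0, 0.3, 0],
    [0, 0.3, 0],
    [0, 0.3, 0],
    [0, 0.3, 0],
    [0, 0.3, 0],
    [0, 0.3, 0]
  ],
  "jaw": [10, 10, 10, 10, 10, 10, 10, 10]
}}

```text
t: 17.57
position: [0.4903, 0.2477, 0.0382]
tool_rot: [1.117, 1.566, 1.226]
ft_force: [0.0, -0.7, -4.8]
finger_gap: 0.276
```

Call:
{"api": "apply_moves", "payload": {
  "delta_pos": [
    [0, 0, -0.5],
    [0, 0, -1],
    [0, 0, -1],
    [0, 0, -1],
    [0, 0, -1]
  ],
  "dr": [
    [0, 0, 0],
    [0, 0, 0],
    [0, 0, 0],
    [0, 0, 0],
    [0, 0, 0]
  ],
  "jaw": [10, 10, 10, 10, 10]
}}

```text
t: 17.98
position: [0.4905, 0.2477, 0.0375]
tool_rot: [1.062, 1.565, 1.17]
ft_force: [0.5, 0.0, -4.9]
finger_gap: 0.281
```

Not yet in contact; a little lower.

Call:
{"api": "apply_moves", "payload": {
  "delta_pos": [
    [0, 0, -0.6],
    [0, 0, -1.2],
    [0, 0, -1.8],
    [0, 0, -2],
    [0, 0, -2]
  ],
  "dr": [
    [0, 0, 0],
    [0, 0, 0],
    [0, 0, 0],
    [0, 0, 0],
    [0, 0, 0]
  ],
  "jaw": [10, 10, 10, 10, 10]
}}

```text
t: 18.4
position: [0.4906, 0.2479, 0.0372]
tool_rot: [0.93, 1.565, 1.038]
ft_force: [-4.6, -2.1, 20.5]
finger_gap: 0.274
```

Call:
{"api": "apply_moves", "payload": {
  "delta_pos": [
    [0, 0, 0],
    [0, 0, 0],
    [0, 0, 0],
    [0, 0, 0],
    [0, 0, 0],
    [0, 0, 0]
  ],
  "dr": [
    [0, 0, 0],
    [0, 0, 0],
    [0, 0, 0],
    [0, 0, 0],
    [0, 0, 0],
    [0, 0, 0]
  ],
  "jaw": [10, 30, 60, 60, 60, 60]
}}

```text
t: 18.9
position: [0.4906, 0.248, 0.0371]
tool_rot: [0.929, 1.565, 1.038]
ft_force: [-0.2, -0.1, -0.2]
finger_gap: 0.705
```

Call:
{"api": "apply_moves", "payload": {
  "delta_pos": [
    [0, 0, 20],
    [0, 0, 60],
    [0, 0, 100],
    [0, 0, 140],
    [0, 0, 180],
    [-10, 30, 200],
    [-25, 60, 200],
    [-40, 90, 200]
  ],
  "dr": [
    [0, 0, 0],
    [0, 0, 0],
    [0, 0, 0],
    [0, 0, 0],
    [0, 0, 0],
    [0, 0, 0],
    [0, 0, 0],
    [0, 0, 0]
  ],
  "jaw": [60, 60, 60, 60, 60, 60, 60, 60]
}}

```text
t: 19.57
position: [0.4512, 0.3389, 0.2392]
tool_rot: [0.782, 1.561, 0.889]
ft_force: [0.0, 0.3, 0.0]
finger_gap: 0.703
```

Call:
{"api": "apply_moves", "payload": {
  "delta_pos": [
    [-60, 150, 20],
    [-120, 200, 20],
    [-200, 300, 20],
    [-200, 300, 20],
    [-200, 300, 20],
    [-200, 300, 20],
    [-200, 300, 20],
    [-200, 300, 20]
  ],
  "dr": [
    [0, 0, 0],
    [0, 0, 0],
    [0, 0, 0],
    [0, 0, 0],
    [0, 0, 0],
    [0, 0, 0],
    [0, 0, 0],
    [0, 0, 0]
  ],
  "jaw": [60, 60, 60, 60, 60, 60, 60, 60]
}}

```text
t: 20.23
position: [0.2669, 0.6161, 0.2577]
tool_rot: [0.763, 1.561, 0.869]
ft_force: [0.5, 0.9, 0.9]
finger_gap: 0.705
```

```bash
python3 -c "
from h import *
print(observe()['t'],observe()['position'])
im,c=snap('top','t6.png'); s,cs=snap('scene','s6.png')
A=cv2.resize(im[80:300,230:540],None,fx=2.2,fy=2.2)[:, :]; B=s[200:480,130:450]
W=np.zeros((600,800,3),np.uint8); W[:300,:422]=cv2.resize(im[80:300,230:540],(422,300)); W[:350,424:800]=cv2.resize(s[190:480,130:442],(376,350))
cv2.imwrite('pics/c8.png',cv2.cvtColor(np.vstack([W[:350]]),cv2.COLOR_RGB2BGR)); cv2.imwrite('pics/c9.png',cv2.cvtColor(cv2.resize(im[150:230,460:520],None,fx=6,fy=6,interpolation=3),4))
# knob via dark blob height
"
```

```text
20.2333 [0.2668522  0.61614896 0.25774398]
```

View pics/c8.png

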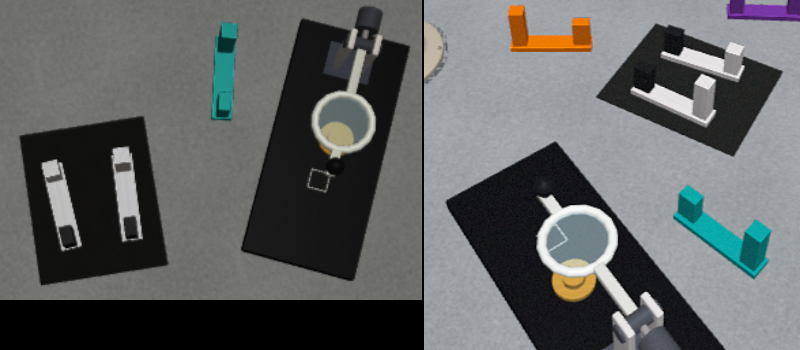

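```bash
python3 -c "
from h import *
c=get_calibration('top'); s=get_calibration('scene')
for z in (.16,.168,.176): print(z,proj(c,[.5796,-.1166,z]),proj(s,[.5796,-.1166,z]))
print(tri(ray(c,476.1,201),ray(s,228.7,344.1)))
a=cv2.imread('pics/t1.png',0);b=cv2.imread('pics/t6.png',0)
print('short moved diff',cv2.absdiff(a,b)[190:270,255:295].max(), cv2.absdiff(cv2.imread('pics/t5.png',0),b)[90:215,470:530].max())"
```

```text
0.16 [475.4403726  202.17695219] [228.87409938 346.94306991]
0.168 [476.16659237 201.55267271] [228.46490122 344.36646483]
0.176 [476.90056018 200.92173279] [228.05144158 341.76302644]
[ 0.58050996 -0.11638226  0.16941783]
short moved diff 3 3
```

```bash
python3 -c "
from h import *
a=cv2.imread('pics/s5.png',0);b=cv2.imread('pics/s6.png',0)
d=cv2.absdiff(a,b)[390:480,255:330]; print(d.max(),(d>20).sum())
d=cv2.absdiff(a,b)[340:410,262:300]; print(d.max(),(d>20).sum())
from workcell import close_job; print(close_job())"
```

```text
54 20
57 20
the job is handed in; nothing more can be done
None
```

The magnifier is set with the tall gauge, the gauge is back upright on the mat, and the job is handed in at about 20 s of the 72 s allowed.

- **Gauge placed:** I stood the tall gauge, released, with its column on the white square while the arm was still raised. The wrist and top cameras put the column about 1 to 2 mm from the square's centre.
- **Arm lowered:** I pushed the knob down with closed fingers. The wrist force rose from about 4 N to 10.6 N and the knob stopped moving, with its top at about 183.5 mm against 184 mm expected for a level arm.
- **Gauge returned:** I slid the gauge out level, without lifting it, until it was clear of the foot. Then I carried it back to its place on the mat.

**Last checks:**
- The final pictures show the tall gauge upright on the mat, and the gripper is well clear of everything.
- The short gauge's picture is unchanged from the start. I checked the flange only by eye, and it looks to be in place.
- The knob centre measured about 169 mm high, against 168 mm expected, with a camera error of about 2 mm.
- The arm did not move after the gauge was clear, by the top view.
- **Not fully clean:** comparing the scene view from before and after the draw-out, about 20 edge pixels differ in each of two small regions around the lens. It could be the gauge seen through the lens or a very small arm movement; I did not resolve which before handing in.

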